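# Run one lane of truffles into a tub

### The arm

A 6-joint arm with a two-finger parallel gripper is mounted at the origin on the work surface. World frame = base frame: x ahead of the robot, y to its left, z up, the work surface at z = 0. Lengths are in m, angles in degrees, forces in N, time in s.
With the tool pointing down it reaches from about 0.4 to 0.825 m from the base axis. Payload 7 kg.
Tool frame: the origin (TCP) lies on the centre line of the jaws, within the pads' length; the fingertips stand r.tip_reach ahead of it and the grasp point (between the pads) is the TCP (r.tip_reach is the distance from the TCP to the fingertips, in m); z points along the fingers, y is the line along which they close (so a half turn about z gives the same grasp; the last joint's range is limited). The gripper opens to 88 mm and grips with 3 to 60 N. Pads are 19 mm wide; open, the fingers measure 130 mm over their backs; the gripper's body (78 mm by 193 mm) begins 47 mm behind the grasp point.
Start: joints at [85.835, 20.546, 0.682, 0, -70.136, -16.507], TCP at [0.238, 0.632, 0.246] pointing down, gripper open.
Joint ranges: [-176.03, 176.03], [-82.01, 121.73], [-58.28, 71.71], [-173.87, 95.51], [-174.79, -0.11], [-173.66, 173.66]. Speed limits (degrees/s): [136.94, 136.94, 172.46, 180, 180, 180].

### API

Orientations are given as [roll, pitch, yaw] about the fixed x, y, z axes, in that order (R = Rz(yaw) Ry(pitch) Rx(roll)).
In Python, from plant import sensors, cams, r gives the robot as it stands.
- The arm moves only by the tool drive_tool, never from a script. Its argument "rows" is a list of rows, each an object of numbers: "fingers": the gripper's target within -1 to 1 (fully open at 1, half-way at 0, shut at -1); "x", "y", "z": the shift along the tool's x, y, z in m; "spin": the turn about the tool's z in rad. A call has 1 to 10 rows; each row is the pose to reach, as a shift and turn from the pose commanded when the call began, along the tool's axes at that moment; what a row does not reach only later rows make up. A row lasts 1/8 s, in which the tool goes at most 62.5 mm and 10.7 degrees, less where a joint would pass 70% of its speed; a pose out of reach is approached as far as the arm can. A call with a gripper value outside its range is refused whole. The fingers move at their own pace and stop on an object; "newtons" is the grip in N (left out, the last holds). Time passes only in rows, so rows that repeat a pose let the fingers close. It gives the time, the measured TCP pose, the force, the opening and the grip force at its end, in the units of the state.
- sensors.get_state(): the state, without advancing time (a new reading comes with each control period).
- cams.capture(name): name is "scene" or "top" or "wrist"; returns a dict with "pixels" (480x640x3 uint8, red, green, blue), "intrinsics" (3x3 intrinsics, pixels), "eye" and "orientation" of the camera in the world; the wrist camera has in their place "T_tool_cam" (4x4, takes a point from camera to tool coordinates, whose origin is the TCP and whose axes are the flange's). Camera axes: x right, y up, looking along -z (the intrinsics and any distortion apply to the point x, -y, -z); pixel columns grow to the right and rows downward; lengths in m; the calibration is good to about 2 mm. A picture is of the moment at which its call begins: read the wrist's pose just before it. There is no depth.
- r.close_job(): hands the job in; it is judged then, once.
The state is a dict: "time_s": time; "joints": joint angles; "qd": joint speeds; "joint_torque": joint torques, N m; "tcp_pos": TCP position; "eef_rot": TCP orientation; "contact_force": force on the tool from outside, world axes, zero at the start; "moment": the same for the moment, N m; "gripper_width": finger opening in m; "gripper_force": force on a finger pad.
Only numpy, scipy, OpenCV 4.12 (cv2) and the standard library are available. Lean on these libraries where they do the work, as an engineer would, in place of code of your own. Each camera call takes 0.05 s, during which the arm holds its last target. There are 200 camera calls.

### The job

Stand the empty white tub on the table under the front mouth of the two-lane chute, below the lane away from the gate's handle, and let go of it. Then pull the spring-loaded gate out sideways by its upright black handle until its pointer lines up with the fin of the collar on the rail, so that the three truffles of that lane roll into the tub while those of the other lane stay in. Finish with them in the tub and the gripper still holding the gate at the mark: do not let go; leave the bowl, the skull and the jar where they are.

Things in the scene. Friction and masses are not known exactly. Their poses are not given: they have to be found in the camera images.
- chute: Fixed steel two-lane truffle chute, open on top. Origin on the table below the shut gate, midway between lanes; x up the slope (away from the mouth), y towards the gate's handle, z up. Lanes 32 mm wide: A (away from the handle) at y = -22 mm, B at +22. Front lip at x = -40 mm, top 70, underside 64 mm over the table; below it free back to x = +10 mm. Top (bar the handle) 130 mm over the table.
- chute_mouth (a point): Centre of lane A's front lip, on the floor's edge, 70 mm above the table: x = -40, y = -22 mm in the chute's frame. Truffles roll off here at about 0.5 m/s in the chute's -x direction and come down about 40 to 60 mm in front of the lip, so a tub lying lengthwise out from the mouth, its near end 5 to 20 mm under the lip, catches them.
- gate (a joint): Travel (m) of the spring-return gate: 0 shut, 0.09 at its stop, growing as it is pulled sideways along the chute's +y. It uncovers lane A first (truffles pass from about 0.034), lane B only beyond about 0.07. The spring pulls it shut: about 3.5 N at 0, 7.5 N at 0.05; let go, it springs shut.
- gate_handle (a point): Grip centre of the gate's upright black handle, a flat tab 30 mm (chute x) by 14 mm (chute y, the way it is pulled) by 56 mm tall, from 93 to 149 mm over the table. This point: 132 mm over the table, 17 mm below its top, at x = 0, y = 125 mm + gate travel in the chute's frame; the chute's side is 70 mm away when shut.
- gate_pointer (a point): Tip of the thin steel pointer (3 mm wide) at the foot of the handle, on the side of the mouth: 32 mm to chute -x of the handle's centre and 31 mm lower; it moves with the gate. The index rail, a 10 mm bar at chute x = -35 mm, top 91 mm over the table, runs below its path to a post at y = 202 mm.
- collar: Dark steel index collar on the rail that runs along the chute's y in front of the handle: 18 x 8 x 18 mm with a fin 3 mm wide, 8 mm high on top. Origin at the fin's foot, 95 mm over the table; axes as the chute's. The fin is the mark: the gate is at it when the pointer has the fin's chute y (42 to 54 mm from shut).
- tub: Empty white plastic tub, open on top, 120 mm (its x) by 60 mm (its y) by 50 mm high, walls 3 mm, 0.12 to 0.21 kg. Origin at the centre of its underside.
- tub_center (a point): Centre of that tub, half-way up (25 mm above its underside): grasp it here across its 60 mm width.
- bowl: Bystander: round steel bowl, 100 mm across, 50 mm high; origin at the centre of its underside.
- skull: Bystander: chocolate skull, 80 mm across, 88 mm high; origin at the centre of its underside.
- jar: Bystander: closed jar, 64 mm across, 85 mm high; origin at the centre of its underside.
- truffle_a1_center (a point): Centre of a chocolate truffle, a ball 28 mm across, 14 g; number 1 from the gate in lane A.
- truffle_a2_center (a point): Centre of a chocolate truffle, a ball 28 mm across, 14 g; number 2 from the gate in lane A.
- truffle_a3_center (a point): Centre of a chocolate truffle, a ball 28 mm across, 14 g; number 3 from the gate in lane A.
- truffle_b1_center (a point): Centre of a chocolate truffle, a ball 28 mm across, 14 g; number 1 from the gate in lane B.
- truffle_b2_center (a point): Centre of a chocolate truffle, a ball 28 mm across, 14 g; number 2 from the gate in lane B.
- truffle_b3_center (a point): Centre of a chocolate truffle, a ball 28 mm across, 14 g; number 3 from the gate in lane B.

How it is judged (in metres and radians):
On the way, in this order (a step that is already met when the one before it is completed fails the run):
1. the tub stands under the mouth of lane A, released, with the gate still shut (x of chute_mouth in the frame of tub between -0.056 and 0.056 m and y of chute_mouth in the frame of tub between -0.028 and 0.028 m and angle between tub's own z axis and vertical below 0.1 rad and height (world z) of tub_center below 0.031 m and contact force between the fingers and tub below 0.1 N and value of joint gate below 0.01 m), for 0.2 s.
2. the fingers hold the gate with its pointer at the mark (y of gate_pointer in the frame of collar between -0.006 and 0.006 m and contact force between the fingers and gate above 2 N), for 0.5 s.
At the end, for the whole second after the job is handed in: Fingers hold the gate (over 2 N, at rest), pointer within 6 mm of the collar's fin along the rail; tub upright on the table under lane A's mouth, not touched by the fingers, with lane A's three truffles inside; lane B's three truffles still in their lane (all of step 2 and x of chute_mouth in the frame of tub between -0.056 and 0.056 m and y of chute_mouth in the frame of tub between -0.028 and 0.028 m and angle between tub's own z axis and vertical below 0.1 rad and height (world z) of tub_center below 0.031 m and contact force between the fingers and tub below 0.1 N and velocity of joint gate between -0.01 and 0.01 m/s and contact force between tub and gate below 0.3 N and x of truffle_a1_center in the frame of tub between -0.06 and 0.06 m and y of truffle_a1_center in the frame of tub between -0.03 and 0.03 m and z of truffle_a1_center in the frame of tub between 0 and 0.05 m and x of truffle_a2_center in the frame of tub between -0.06 and 0.06 m and y of truffle_a2_center in the frame of tub between -0.03 and 0.03 m and z of truffle_a2_center in the frame of tub between 0 and 0.05 m and x of truffle_a3_center in the frame of tub between -0.06 and 0.06 m and y of truffle_a3_center in the frame of tub between -0.03 and 0.03 m and z of truffle_a3_center in the frame of tub between 0 and 0.05 m and x of truffle_b1_center in the frame of chute between -0.005 and 0.1 m and z of each of truffle_b1_center, truffle_b2_center, truffle_b3_center in the frame of chute above 0.075 m and x of truffle_b2_center in the frame of chute between -0.005 and 0.1 m and x of truffle_b3_center in the frame of chute between -0.005 and 0.1 m); the arm keeps its last pose, push and grip.
It fails at once if the bowl is disturbed (moved over 30 mm) (distance of bowl from where it was at the start of the episode above 0.03 m).
It fails at once if the skull is disturbed (moved over 30 mm) (distance of skull from where it was at the start of the episode above 0.03 m).
It fails at once if the jar is disturbed (moved over 30 mm) (distance of jar from where it was at the start of the episode above 0.03 m).
It fails at once if a truffle of lane B gets out (x of any of truffle_b1_center, truffle_b2_center, truffle_b3_center in the frame of chute below -0.02 m).
It also fails if it takes over 64 s, if anything falls off the work surface, if the arm or the gripper's body presses on something with over 40 N, if the wrist force passes 120 N, or if a joint passes its speed limit or range.

## Working session

There is one attempt and no reset: what is moved stays moved. The work goes in short steps, Python scripts to look and compute and a tool call to move; the robot and the scene stay as the last step left them, time stands still between calls to the robot, and variables do not carry over. Pictures are saved under pics/ and viewed, at most 10 in all, crops included, and the job is handed in when it is done.

Besides the shell and the picture viewer there is one more tool, called after "Request:" as a command line: name --argument value ..., lists and objects as JSON in quotes. drive_tool: Moves the arm, as the interface text tells. Its arguments: {"type":"object","properties":{"rows":{"type":"array"},"newtons":{"type":"number"}},"required":["rows"]}

```bash
mkdir -p pics; ls; python3 - <<'E'
from plant import sensors,cams,r
import cv2,pickle
s=sensors.get_state();print(s,r.tip_reach)
for n in("scene","top"):
    c=cams.capture(n);pickle.dump(c,open(f"{n}.pkl","wb"));cv2.imwrite(f"pics/{n}0.png",c["pixels"][:,:,::-1]);print(n,c["eye"],c["orientation"],c["intrinsics"],c.keys())
E
```

```text
pics
{'time_s': 0.0, 'joints': array([ 8.58346519e+01,  2.05929497e+01,  6.32486015e-01, -1.90205717e-02,
       -7.01348917e+01, -1.65055241e+01]), 'qd': array([-0.02293517,  0.06532379,  0.00066982, -0.05560211,  0.03812093,
        0.05679464]), 'joint_torque': array([ 9.36799697e-04, -5.82712841e+01,  2.93050790e+01,  6.99706122e+00,
        7.13090019e-03, -1.48838835e-04]), 'tcp_pos': array([0.23815682, 0.63109865, 0.24459923]), 'eef_rot': array([ 1.79903494e+02, -9.95022073e-03, -2.06773421e+01]), 'contact_force': array([-0.12371605, -0.37647332,  0.17830103]), 'moment': array([-0.00904578,  0.02196861,  0.04290029]), 'gripper_force': 0.0, 'gripper_width': 0.08760499700858469} 0.019
scene [ 1.17313127 -0.47137491  0.87968816] [44.80502801 -0.7927682  49.49298877] [[520.81317549   0.         325.68612167]
 [  0.         520.81317549 232.70290182]
 [  0.           0.           1.        ]] dict_keys(['pixels', 'intrinsics', 'eye', 'orientation'])
top [0.43277473 0.03212238 1.11649649] [  7.86017845   0.99920573 -88.36062067] [[559.60396518   0.         318.24544507]
 [  0.         559.60396518 236.1117294 ]
 [  0.           0.           1.        ]] dict_keys(['pixels', 'intrinsics', 'eye', 'orientation'])
```

View pics/top0.png

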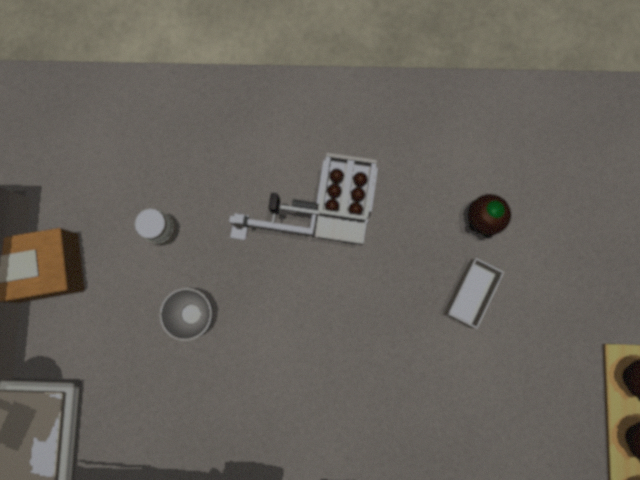

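View pics/scene0.png

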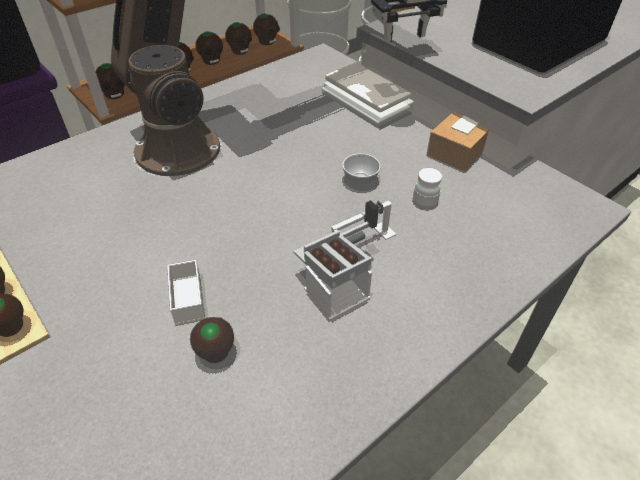

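```bash
cat > h.py <<'E'
import numpy as np,pickle,cv2
from scipy.spatial.transform import Rotation as R
def ray(c,u,v):
    K=c["intrinsics"];d=np.array([(u-K[0,2])/K[0,0],-(v-K[1,2])/K[1,1],-1.])
    if "eye" in c: return np.array(c["eye"]),R.from_euler("xyz",c["orientation"],degrees=True).as_matrix()@d
    T=c["T_tool_cam"];W=c["Rw"];return c["p"]+W@T[:3,3],W@(T[:3,:3]@d)
def at(c,u,v,z):
    e,d=ray(c,u,v);return e+d*(z-e[2])/d[2]
def proj(c,P):
    if "eye" in c: M=R.from_euler("xyz",c["orientation"],degrees=True).as_matrix();q=M.T@(np.array(P)-c["eye"])
    else:
        T=c["T_tool_cam"];q=T[:3,:3].T@(c["Rw"].T@(np.array(P)-c["p"])-T[:3,3])
    K=c["intrinsics"];return np.array([K[0,2]+K[0,0]*q[0]/-q[2],K[1,2]-K[1,1]*q[1]/-q[2]])
def wrist():
    from plant import sensors,cams
    s=sensors.get_state();c=cams.capture("wrist");c["p"]=np.array(s["tcp_pos"]);c["Rw"]=R.from_euler("xyz",s["eef_rot"],degrees=True).as_matrix();return c
def crop(c,x0,y0,x1,y1,k,name):
    cv2.imwrite(name,cv2.resize(c["pixels"][y0:y1,x0:x1,::-1],None,fx=k,fy=k,interpolation=cv2.INTER_CUBIC))
def load(n): return pickle.load(open(n+".pkl","rb"))
E
python3 - <<'E'
from h import *
c=load("top")
print(at(c,318,236,0),at(c,318,136,0),at(c,218,236,0))
crop(c,225,145,385,250,5,"pics/t1.png");crop(c,440,250,510,335,7,"pics/t2.png")
E
```

```text
[0.58652797 0.05649858 0.        ] [0.79494795 0.06247615 0.        ] [0.58123287 0.2585434  0.        ]
```

View pics/t1.png

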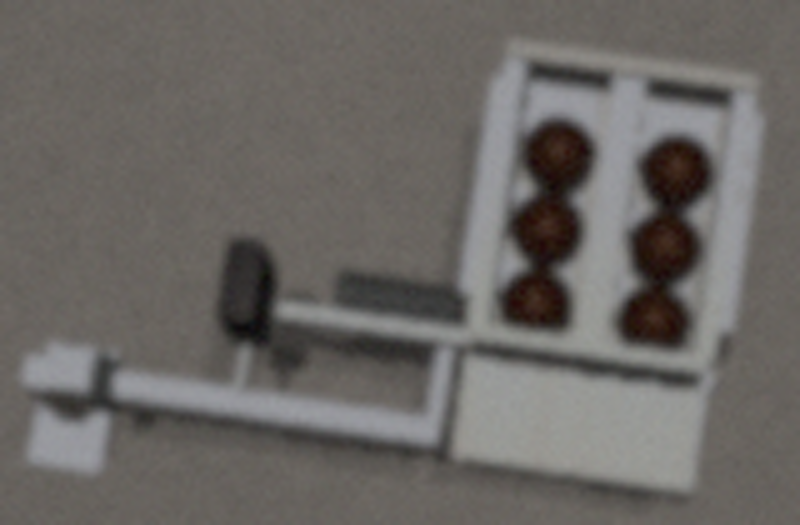

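View pics/t2.png

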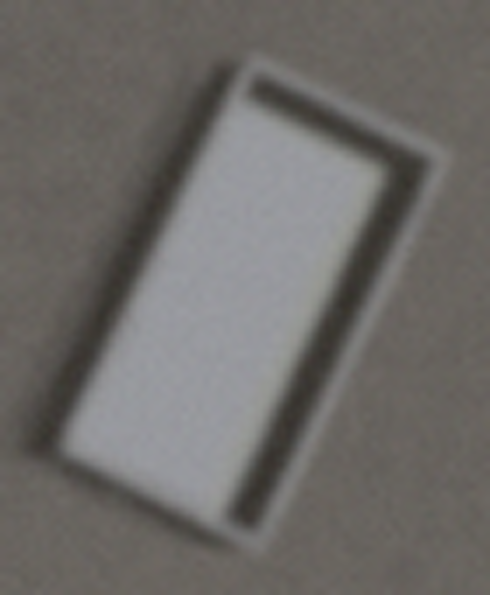

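```bash
python3 - <<'E'
from h import *
c=load("top")
t=lambda u,v,z:at(c,225+u/5,145+v/5,z)
a,b=t(453,460,.07),t(690,492,.07)
print("lip",a,b,np.linalg.norm(a-b))
tops=[t(513,42,.13),t(757,78,.13)];print("back top",tops)
h=t(246,280,.149);print("handle",h)
# fit yaw from lip and back
y=(a-b)/np.linalg.norm(a-b);print("yaw lip",np.degrees(np.arctan2(-y[0],y[1])))
d=tops[0]-tops[1];print("yaw back",np.degrees(np.arctan2(-d[0],d[1])),np.linalg.norm(d))
col=t(103,375,.103);p=t(243,365,.101);print("collar",col,"pointer",p)
w=np.degrees(np.arctan2(-y[0],y[1]))
for yaw in(w,w-2,w+2):
    M=R.from_euler("z",yaw,degrees=True).as_matrix()
    o=(a+b)/2*[1,1,0]+M@[.04,0,0]
    print(yaw,"o",o,"handle",M.T@(h-o),"ptr",M.T@(p-o),"col",M.T@(col-o),"mouth",o+M@[-.04,-.022,0])
C=np.array([at(c,440+u/7,250+v/7,.05) for u,v in((248,55),(450,150),(262,550),(52,450))])
print(C,C.mean(0));print([np.linalg.norm(C[i]-C[i-1]) for i in range(4)])
l=C[0]+C[1]-C[2]-C[3];print("tub yaw",np.degrees(np.arctan2(l[1],l[0])))
E
```

```text
lip [0.57486451 0.05944563 0.07      ] [ 0.56505351 -0.03011     0.07      ] 0.09009143423231222
back top [array([0.72047922, 0.04056848, 0.13      ]), array([ 0.70913015, -0.04808878,  0.13      ])]
handle [0.62626149 0.1322491  0.149     ]
yaw lip -6.251937717541212
yaw back -7.2947924921907745 0.08938071099142253
collar [0.59856199 0.18829893 0.103     ] pointer [0.60395057 0.13706723 0.101     ]
-6.251937717541212 o [0.60972112 0.0103118  0.        ] handle [0.00316297 0.12301335 0.149     ] ptr [-0.01953996  0.12537316  0.101     ] col [-0.03047565  0.17571334  0.103     ] mouth [ 0.5675632  -0.00720134  0.        ]
-8.251937717541212 o [0.60954487 0.00892678 0.        ] handle [-0.00115643  0.12444478  0.149     ] ptr [-0.02392789  0.12601083  0.101     ] col [-0.03661376  0.1759387   0.103     ] mouth [ 0.56680144 -0.0071044   0.        ]
-4.251937717541212 o [0.60984892 0.01170213 0.        ] handle [0.00742978 0.12143205 0.149     ] ptr [-0.01517697  0.12458274  0.101     ] col [-0.02434914  0.17527391  0.103     ] mouth [ 0.56832788 -0.00727163  0.        ]
[[ 0.54549235 -0.24557238  0.05      ]
 [ 0.52109663 -0.29977383  0.05      ]
 [ 0.4125839  -0.24802034  0.05      ]
 [ 0.4374818  -0.19216986  0.05      ]] [ 0.47916367 -0.24638411  0.05      ]
[np.float64(0.12049110954898375), np.float64(0.05943860860996598), np.float64(0.12022243885590235), np.float64(0.06114884994826675)]
tub yaw -25.903845264205607
```

Request:
drive_tool --rows '[{"x":0.045,"y":0.034},{"x":0.09,"y":0.068},{"x":0.135,"y":0.102},{"x":0.18,"y":0.136},{"x":0.226,"y":0.17},{"x":0.271,"y":0.204},{"x":0.316,"y":0.238},{"x":0.361,"y":0.272}]'

```text
invalid input
```

```bash
cat >> h.py <<'E'
def delta(x,y,z,yaw):
    from plant import sensors
    s=sensors.get_state();p=np.array(s["tcp_pos"]);Y=s["eef_rot"][2]
    W=R.from_euler("xyz",s["eef_rot"],degrees=True).as_matrix()
    print("t",s["time_s"],"tcp",p.round(4),s["eef_rot"].round(2),"w",round(s["gripper_width"],4),"F",s["contact_force"].round(2),"delta tool",(W.T@(np.array([x,y,z])-p)).round(4),"spin",round(-np.radians(yaw-Y),4))
E
python3 -c "
from h import *
delta(.479,-.246,.2,-25.9)"
```

```text
t 0.1 tcp [0.2382 0.6311 0.2447] [ 1.7991e+02 -1.0000e-02 -2.0680e+01] w 0.0877 F [-0.17  0.27  0.66] delta tool [0.5351 0.7355 0.0459] spin 0.0911
```

Probably each row needs all numbers.

Request:
drive_tool --rows '[{"fingers":1,"x":0.045,"y":0.034,"z":0,"spin":0},{"fingers":1,"x":0.09,"y":0.068,"z":0,"spin":0},{"fingers":1,"x":0.135,"y":0.102,"z":0,"spin":0},{"fingers":1,"x":0.18,"y":0.136,"z":0,"spin":0},{"fingers":1,"x":0.226,"y":0.17,"z":0,"spin":0},{"fingers":1,"x":0.271,"y":0.204,"z":0,"spin":0},{"fingers":1,"x":0.316,"y":0.238,"z":0,"spin":0},{"fingers":1,"x":0.361,"y":0.272,"z":0,"spin":0}]'

```text
time_s: 1.1
tcp_pos: [0.4806, 0.2479, 0.2455]
eef_rot: [180.0, 0.0, -20.7]
contact_force: [0.8, 1.7, 0.9]
gripper_width: 0.0878
gripper_force: 0.0
```

Request:
drive_tool --rows '[{"fingers":1,"x":0.017,"y":0.046,"z":0,"spin":0.01},{"fingers":1,"x":0.035,"y":0.092,"z":0,"spin":0.02},{"fingers":1,"x":0.052,"y":0.139,"z":0,"spin":0.03},{"fingers":1,"x":0.069,"y":0.185,"z":0,"spin":0.04},{"fingers":1,"x":0.087,"y":0.231,"z":0,"spin":0.05},{"fingers":1,"x":0.104,"y":0.277,"z":0.01,"spin":0.06},{"fingers":1,"x":0.121,"y":0.323,"z":0.02,"spin":0.07},{"fingers":1,"x":0.138,"y":0.37,"z":0.03,"spin":0.08},{"fingers":1,"x":0.173,"y":0.462,"z":0.045,"spin":0.091},{"fingers":1,"x":0.173,"y":0.462,"z":0.045,"spin":0.091}]'

```text
time_s: 2.35
tcp_pos: [0.478, -0.246, 0.1997]
eef_rot: [180.0, 0.1, -26.0]
contact_force: [0.9, 0.6, 0.2]
gripper_width: 0.0878
gripper_force: 0.0
```

```bash
python3 -c "
from h import *
delta(.479,-.246,.03,-25.9)
c=wrist();cv2.imwrite('pics/w1.png',c['pixels'][:,:,::-1]);pickle.dump(c,open('w1.pkl','wb'));print(c['T_tool_cam'])
for u,v in((248,55),(450,150),(262,550),(52,450)): print(proj(c,at(load('top'),440+u/7,250+v/7,.05)))"
```

```text
t 2.35 tcp [ 0.478  -0.246   0.1997] [ 1.7998e+02  7.0000e-02 -2.5980e+01] w 0.0878 F [0.91 0.59 0.24] delta tool [ 0.0011 -0.0005  0.1697] spin -0.0014
[[ 2.41500630e-04  9.57316889e-01  2.89040337e-01  7.80464432e-02]
 [ 9.99999970e-01 -2.17197739e-04 -1.16155271e-04 -3.85136781e-05]
 [-4.84184946e-05  2.89040356e-01 -9.57316912e-01 -1.38090142e-01]
 [ 0.00000000e+00  0.00000000e+00  0.00000000e+00  1.00000000e+00]]
[280.7278245  158.84357038]
[351.21157085 156.64935366]
[348.379635   287.09865727]
[283.91107315 289.10424586]
```

View pics/w1.png

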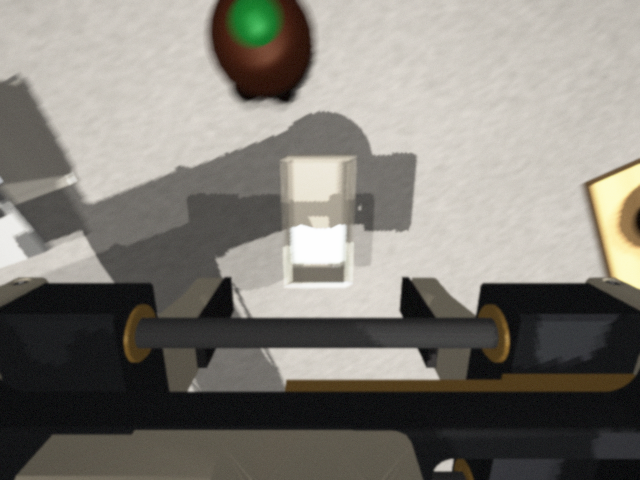

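Request:
drive_tool --rows '[{"fingers":1,"x":-0.003,"y":0.001,"z":0.04,"spin":0},{"fingers":1,"x":-0.007,"y":0.001,"z":0.08,"spin":0},{"fingers":1,"x":-0.007,"y":0.001,"z":0.12,"spin":0},{"fingers":1,"x":-0.007,"y":0.001,"z":0.15,"spin":0},{"fingers":1,"x":-0.007,"y":0.001,"z":0.17,"spin":0},{"fingers":0.3,"x":-0.007,"y":0.001,"z":0.17,"spin":0},{"fingers":0,"x":-0.007,"y":0.001,"z":0.17,"spin":0},{"fingers":0,"x":-0.007,"y":0.001,"z":0.17,"spin":0},{"fingers":0,"x":-0.007,"y":0.001,"z":0.17,"spin":0},{"fingers":0,"x":-0.007,"y":0.001,"z":0.17,"spin":0}]' --newtons 15

```text
time_s: 3.65
tcp_pos: [0.4727, -0.2417, 0.0316]
eef_rot: [-180.0, -0.1, -25.9]
contact_force: [-0.5, 1.9, 7.5]
gripper_width: 0.0601
gripper_force: 15.0
```

Request:
drive_tool --rows '[{"fingers":0,"x":0,"y":0,"z":-0.03,"spin":0},{"fingers":0,"x":-0.005,"y":-0.01,"z":-0.05,"spin":0},{"fingers":0,"x":-0.02,"y":-0.037,"z":-0.05,"spin":-0.04},{"fingers":0,"x":-0.04,"y":-0.073,"z":-0.05,"spin":-0.1},{"fingers":0,"x":-0.06,"y":-0.11,"z":-0.05,"spin":-0.16},{"fingers":0,"x":-0.08,"y":-0.147,"z":-0.05,"spin":-0.22},{"fingers":0,"x":-0.1,"y":-0.184,"z":-0.05,"spin":-0.28},{"fingers":0,"x":-0.113,"y":-0.208,"z":-0.05,"spin":-0.325},{"fingers":0,"x":-0.118,"y":-0.219,"z":-0.05,"spin":-0.325},{"fingers":0,"x":-0.118,"y":-0.219,"z":-0.05,"spin":-0.325}]'

```text
time_s: 4.9
tcp_pos: [0.4615, 0.0073, 0.0806]
eef_rot: [-180.0, 0.0, -7.2]
contact_force: [-0.6, -0.2, -2.9]
gripper_width: 0.06
gripper_force: 15.0
```

```bash
python3 -c "
from h import *
delta(.511,.0003,.034,-7.3)
c=wrist();cv2.imwrite('pics/w2.png',c['pixels'][:,:,::-1]);pickle.dump(c,open('w2.pkl','wb'))
M=R.from_euler('z',-7.3,degrees=True).as_matrix();o=np.array([.6097,.0098,0])
for q in((-.04,-.045,.07),(-.04,.045,.07),(-.04,-.022,.07),(-.044,.174,.103),(0,.125,.149),(-.035,.173,.103)): print(q,proj(c,o+M@q).round(1))"
```

```text
t 4.9 tcp [0.4615 0.0073 0.0806] [-180.      0.     -7.24] w 0.06 F [-0.6  -0.17 -2.93] delta tool [0.05   0.0007 0.0466] spin 0.001
(-0.04, -0.045, 0.07) [375.6  63.3]
(-0.04, 0.045, 0.07) [152.5  63. ]
(-0.04, -0.022, 0.07) [318.6  63.2]
(-0.044, 0.174, 0.103) [-309.9   54. ]
(0, 0.125, 0.149) [-720.3 -372.9]
(-0.035, 0.173, 0.103) [-322.7   20.9]
```

View pics/w2.png

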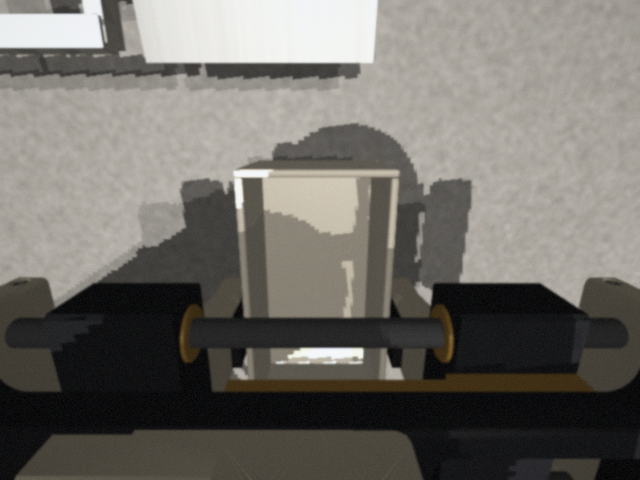

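Request:
drive_tool --rows '[{"fingers":0,"x":0,"y":0,"z":0.025,"spin":0},{"fingers":0,"x":0,"y":0,"z":0.046,"spin":0},{"fingers":0,"x":0.012,"y":0,"z":0.046,"spin":0},{"fingers":0,"x":0.025,"y":0,"z":0.046,"spin":0},{"fingers":0,"x":0.038,"y":0,"z":0.046,"spin":0},{"fingers":0,"x":0.05,"y":0,"z":0.046,"spin":0},{"fingers":0,"x":0.05,"y":0,"z":0.046,"spin":0},{"fingers":0,"x":0.05,"y":0,"z":0.049,"spin":0},{"fingers":0,"x":0.05,"y":0,"z":0.049,"spin":0},{"fingers":0.6,"x":0.05,"y":0,"z":0.049,"spin":0}]'

```text
time_s: 6.2
tcp_pos: [0.5109, 0.0007, 0.0317]
eef_rot: [-180.0, -0.0, -7.2]
contact_force: [-0.2, 0.1, 0.6]
gripper_width: 0.0653
gripper_force: 0.0
```

Request:
drive_tool --rows '[{"fingers":0.9,"x":0,"y":0,"z":0,"spin":0},{"fingers":0.9,"x":0,"y":0,"z":0,"spin":0},{"fingers":0.9,"x":0,"y":0,"z":0,"spin":0},{"fingers":0.9,"x":-0.01,"y":0,"z":-0.03,"spin":0},{"fingers":0.9,"x":-0.02,"y":0,"z":-0.07,"spin":0},{"fingers":0.9,"x":-0.03,"y":0,"z":-0.12,"spin":0},{"fingers":0.9,"x":-0.03,"y":0,"z":-0.17,"spin":0},{"fingers":0.9,"x":-0.03,"y":0,"z":-0.2,"spin":0},{"fingers":0.9,"x":-0.03,"y":0,"z":-0.2,"spin":0},{"fingers":0.9,"x":-0.03,"y":0,"z":-0.2,"spin":0}]'

```text
time_s: 7.45
tcp_pos: [0.4808, 0.0044, 0.231]
eef_rot: [-180.0, 0.0, -7.3]
contact_force: [-0.2, 0.8, -0.4]
gripper_width: 0.0831
gripper_force: 0.0
```

```bash
python3 -c "
from h import *
delta(.5,.12,.25,-7.3)
c=wrist();cv2.imwrite('pics/w3.png',c['pixels'][:,:,::-1]);pickle.dump(c,open('w3.pkl','wb'))
M=R.from_euler('z',-7.3,degrees=True).as_matrix();o=np.array([.6097,.0098,0])
for q in((-.04,-.045,.07),(-.04,.045,.07),(-.04,-.022,.07),(-.148,-.052,.05),(-.148,.008,.05),(-.035,.176,.103),(0,.125,.149)): print(q,proj(c,o+M@q).round(1))"
```

```text
t 7.45 tcp [0.4808 0.0044 0.231 ] [-1.80e+02  4.00e-02 -7.28e+00] w 0.0831 F [-0.17  0.77 -0.39] delta tool [ 0.0043 -0.1171 -0.019 ] spin 0.0004
(-0.04, -0.045, 0.07) [343.7 126.1]
(-0.04, 0.045, 0.07) [238.2 126. ]
(-0.04, -0.022, 0.07) [316.7 126.1]
(-0.148, -0.052, 0.05) [346.4 240. ]
(-0.148, 0.008, 0.05) [286.7 240. ]
(-0.035, 0.176, 0.103) [ 54.1 117.5]
(0, 0.125, 0.149) [68.1 50.3]
```

View pics/w3.png

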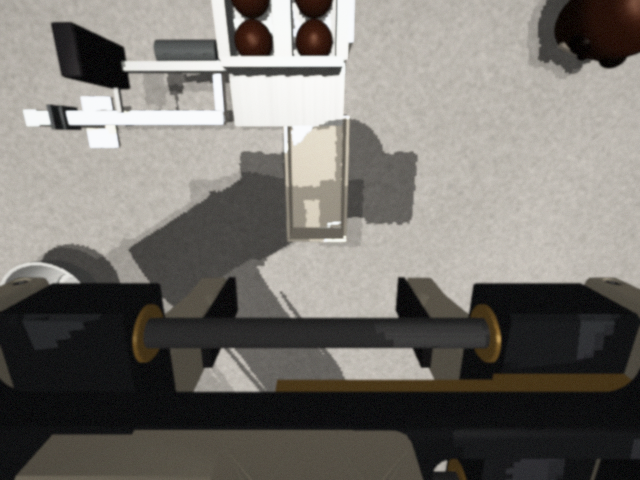

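Request:
drive_tool --rows '[{"fingers":0.9,"x":0,"y":-0.05,"z":0,"spin":0},{"fingers":0.7,"x":0,"y":-0.1,"z":0,"spin":0},{"fingers":0.5,"x":0,"y":-0.15,"z":0,"spin":0},{"fingers":0.2,"x":-0.003,"y":-0.172,"z":0,"spin":0},{"fingers":0,"x":-0.003,"y":-0.172,"z":0,"spin":0},{"fingers":0,"x":-0.003,"y":-0.172,"z":0,"spin":0}]'

```text
time_s: 8.25
tcp_pos: [0.4997, 0.1746, 0.2309]
eef_rot: [179.9, 0.1, -7.3]
contact_force: [-0.3, -0.1, -0.1]
gripper_width: 0.0452
gripper_force: 0.0
```

```bash
python3 -c "
from h import *
c=wrist();pickle.dump(c,open('w4.pkl','wb'))
M=R.from_euler('z',-7.3,degrees=True).as_matrix();o=np.array([.6097,.0098,0])
for q in((-.035,.176,.103),(-.035,.176,.095),(-.032,.125,.101),(0,.125,.149)): print(q,proj(c,o+M@q).round(1))
crop(c,180,0,440,190,3,'pics/w4.png')
delta(*(o+M@[0,.125,.132]),-7.3)"
```

```text
(-0.035, 0.176, 0.103) [280.9 113.4]
(-0.035, 0.176, 0.095) [282.  114.1]
(-0.032, 0.125, 0.101) [348.7 109.4]
(0, 0.125, 0.149) [358.   44.8]
t 8.3 tcp [0.4998 0.1744 0.2312] [ 1.7996e+02  4.0000e-02 -7.3100e+00] w 0.0445 F [-0.75 -0.51  0.53] delta tool [0.13   0.0242 0.0991] spin -0.0001
```

View pics/w4.png

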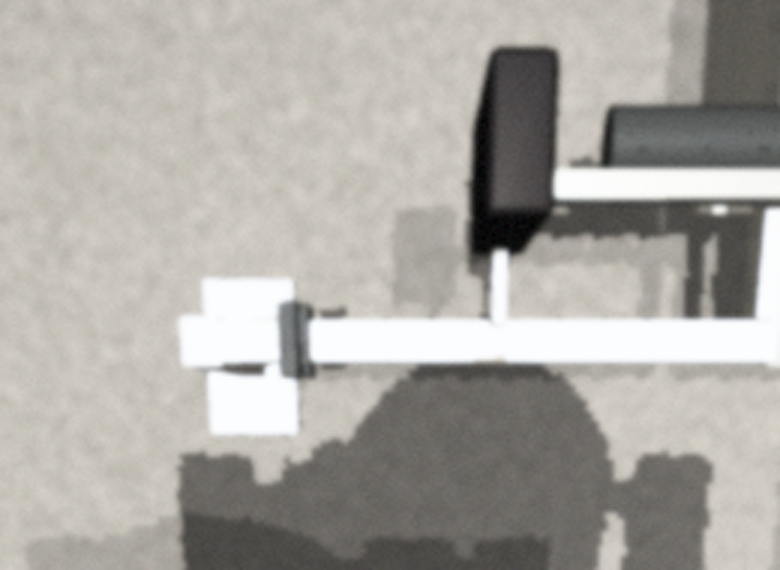

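Request:
drive_tool --rows '[{"fingers":0,"x":0.05,"y":0.008,"z":0,"spin":0},{"fingers":0,"x":0.1,"y":0.016,"z":0,"spin":0},{"fingers":0,"x":0.131,"y":0.022,"z":0,"spin":0},{"fingers":0,"x":0.131,"y":0.022,"z":0,"spin":0},{"fingers":0,"x":0.131,"y":0.022,"z":0.03,"spin":0},{"fingers":0,"x":0.131,"y":0.022,"z":0.06,"spin":0},{"fingers":0,"x":0.131,"y":0.022,"z":0.085,"spin":0},{"fingers":0,"x":0.131,"y":0.022,"z":0.099,"spin":0},{"fingers":0,"x":0.131,"y":0.022,"z":0.099,"spin":0}]'

```text
time_s: 9.43
tcp_pos: [0.6266, 0.1365, 0.1321]
eef_rot: [179.9, 0.1, -7.3]
contact_force: [-0.3, -0.3, -0.2]
gripper_width: 0.0442
gripper_force: 0.0
```

Request:
drive_tool --rows '[{"fingers":-0.3,"x":0,"y":0,"z":0,"spin":0},{"fingers":-0.6,"x":0,"y":0,"z":0,"spin":0},{"fingers":-0.8,"x":0,"y":0,"z":0,"spin":0},{"fingers":-1,"x":0,"y":0,"z":0,"spin":0},{"fingers":-1,"x":0,"y":0,"z":0,"spin":0},{"fingers":-1,"x":0,"y":0,"z":0,"spin":0},{"fingers":-1,"x":0,"y":0,"z":0,"spin":0}]' --newtons 35

```text
time_s: 10.3
tcp_pos: [0.6274, 0.1367, 0.1331]
eef_rot: [180.0, -0.0, -7.3]
contact_force: [-1.4, -3.5, 4.8]
gripper_width: 0.014
gripper_force: 35.0
```

Request:
drive_tool --rows '[{"fingers":-1,"x":0,"y":-0.006,"z":0,"spin":0},{"fingers":-1,"x":0,"y":-0.012,"z":0,"spin":0},{"fingers":-1,"x":0,"y":-0.018,"z":0,"spin":0},{"fingers":-1,"x":0,"y":-0.024,"z":0,"spin":0},{"fingers":-1,"x":0,"y":-0.03,"z":0,"spin":0},{"fingers":-1,"x":0,"y":-0.036,"z":0,"spin":0},{"fingers":-1,"x":0,"y":-0.042,"z":0,"spin":0},{"fingers":-1,"x":0,"y":-0.047,"z":0,"spin":0},{"fingers":-1,"x":0,"y":-0.05,"z":0,"spin":0},{"fingers":-1,"x":0,"y":-0.05,"z":0,"spin":0}]'

```text
time_s: 11.55
tcp_pos: [0.6336, 0.1856, 0.1331]
eef_rot: [179.9, -0.0, -7.3]
contact_force: [-0.9, -6.9, 6.0]
gripper_width: 0.0136
gripper_force: 35.0
```

Request:
drive_tool --rows '[{"fingers":-1,"x":0,"y":0,"z":0,"spin":0},{"fingers":-1,"x":0,"y":0,"z":0,"spin":0},{"fingers":-1,"x":0,"y":0,"z":0,"spin":0},{"fingers":-1,"x":0,"y":0,"z":0,"spin":0},{"fingers":-1,"x":0,"y":0,"z":0,"spin":0},{"fingers":-1,"x":0,"y":0,"z":0,"spin":0},{"fingers":-1,"x":0,"y":0,"z":0,"spin":0},{"fingers":-1,"x":0,"y":0,"z":0,"spin":0}]'

```text
time_s: 12.55
tcp_pos: [0.6336, 0.1855, 0.1331]
eef_rot: [179.9, 0.0, -7.3]
contact_force: [-1.1, -7.1, 5.4]
gripper_width: 0.0141
gripper_force: 35.0
```

```bash
python3 -c "
from h import *
from plant import cams
a=cams.capture('scene');t=cams.capture('top');w=wrist()
A=cv2.resize(a['pixels'][180:330,270:420],(400,400),interpolation=2);B=cv2.resize(t['pixels'][140:290,225:375],(400,400),interpolation=2)
W=cv2.resize(w['pixels'][280:480,:],(640,200))
im=np.zeros((600,800,3),np.uint8);im[:400,:400]=A;im[:400,400:]=B;im[400:,:640]=W
cv2.imwrite('pics/f1.png',im[:,:,::-1])"
```

```text
(no output)
```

View pics/f1.png

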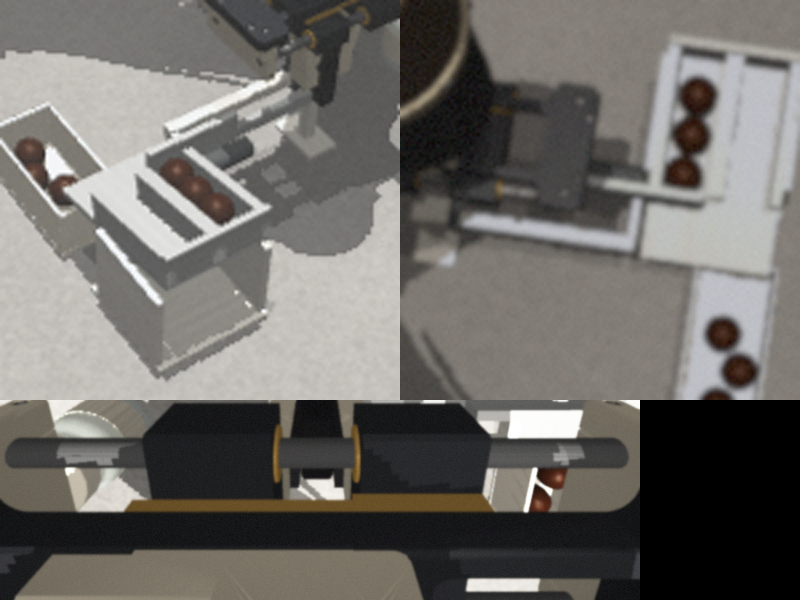

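```bash
python3 -c "
from h import *
c=load('w4');M=R.from_euler('z',-7.3,degrees=True).as_matrix();o=np.array([.6097,.0098,0])
for zf in(.095,.103): print(M.T@(at(c,180+295/3,337/3,zf)-o), M.T@(at(c,180+499/3,290/3,.101)-o))
delta(.6336,.1855,.133,-7.3)"
```

```text
[-0.03368695  0.17876464  0.095     ] [-0.02308045  0.12702691  0.101     ]
[-0.03421691  0.17791815  0.103     ] [-0.02308045  0.12702691  0.101     ]
t 12.7 tcp [0.6336 0.1854 0.1331] [179.92   0.    -7.28] w 0.0139 F [-0.74 -6.84  5.78] delta tool [ 0.     -0.0001  0.0001] spin 0.0004
```

Mark is 51 ± 1 mm from shut; I am at 49–50. I'll nudge 1 mm and hold, then hand in.

Request:
drive_tool --rows '[{"fingers":-1,"x":0,"y":-0.001,"z":0,"spin":0},{"fingers":-1,"x":0,"y":-0.001,"z":0,"spin":0},{"fingers":-1,"x":0,"y":-0.001,"z":0,"spin":0},{"fingers":-1,"x":0,"y":-0.001,"z":0,"spin":0},{"fingers":-1,"x":0,"y":-0.001,"z":0,"spin":0},{"fingers":-1,"x":0,"y":-0.001,"z":0,"spin":0},{"fingers":-1,"x":0,"y":-0.001,"z":0,"spin":0},{"fingers":-1,"x":0,"y":-0.001,"z":0,"spin":0}]'

```text
time_s: 13.7
tcp_pos: [0.6337, 0.1864, 0.1331]
eef_rot: [179.9, 0.0, -7.3]
contact_force: [-0.6, -6.3, 5.7]
gripper_width: 0.0142
gripper_force: 35.0
```

```bash
python3 -c "
from plant import r
print(r.close_job())"
```

```text
the job is handed in; nothing more can be done
None
```

The job is handed in at 13.7 s (no verdict came back): the last pictures show lane A's three truffles in the tub and lane B's still in their lane, and the gripper holds the gate about 50 mm open against a mark I measured at 51 mm ± 1 (pointer hidden by the gripper, so its position is worked out from the arm's travel, not seen).

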